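# Close the soldering pallet with its top plate

### The arm

A 7-joint arm with a two-finger parallel gripper is mounted at the origin on the work surface; the furniture and walls round the work are solid. World frame = base frame: x ahead of the robot, y to its left, z up, the work surface at z = 0. Lengths are in mm, angles in rad, forces in N, time in s.
With the tool pointing down it reaches from about 400 to 875 mm from the base axis. Payload 6.5 kg.
Tool frame: the origin (TCP) lies midway between the tips of the shut fingers; the grasp point (between the pads) lies 19 mm behind it; z points along the fingers, y is the line along which they close (so a half turn about z gives the same grasp; the last joint's range is limited). The gripper opens to 88 mm and grips with 3 to 60 N. Pads are 18 mm wide; open, the fingers measure 123 mm over their backs; the gripper's body (75 mm by 187 mm) begins 45 mm behind the grasp point.
Start: joints at [1.247, 0.536, -0.004, 1.538, 0.003, 1.067, -0.071], TCP at [165.716, -628.513, 238.716] pointing down, gripper open.
Joint ranges: [-2.7, 2.7], [-0.37, 2.16], [-1.27, 1.26], [0.24, 2.4], [-1.31, 4.45], [0.19, 1.91], [-2.76, 2.76]. Speed limits (rad/s): [2.39, 2.39, 3.14, 3.14, 3.14, 3.14, 3.14].

### API

Orientations are given as a rotation vector (axis times angle).
In Python, from workcell import robot gives the robot as it stands.
- The arm moves only by the shell command python3 -m crank 'ROWS' [OPENING]. ROWS is JSON, a list of rows, each an object of numbers: "x", "y", "z": the shift along the tool's x, y, z as a fraction of full scale; "wx", "wy", "wz": the turn, a rotation vector about the tool's x, y, z as a fraction of full scale. In form: [{"x": .., "y": .., "z": .., "wx": .., "wy": .., "wz": ..}, ...]. A call has 1 to 8 rows; each row is the pose to reach, as a shift and turn from the pose commanded when the call began, along the tool's axes at that moment; what a row does not reach only later rows make up. Full scale, the value 1, is 0.8 m for a shift and 1.5 rad for a turn. A row lasts 1/8 s, in which the tool goes at most 62.5 mm and 10.7 degrees, less where a joint would pass 70% of its speed; a pose out of reach is approached as far as the arm can. A call with a number of a shift or a turn outside -1 to 1 is refused whole. A call with a gripper value outside its range is refused whole. OPENING is the opening, from 0 (shut) to 1 (fully open), set as the call begins (- or left out, the last holds). The fingers move at their own pace and stop on an object; the grip force is fixed at half the most. Time passes only in rows, so rows that repeat a pose let the fingers close. It gives the time, the measured TCP pose, the force, the opening and the grip force at its end, in the units of the state.
- robot.get_obs(): the state, without advancing time (a new reading comes with each control period).
- robot.camera(name): name is "scene" or "top" or "wrist"; returns the picture (384x512x3 uint8, red, green, blue); there is no depth.
- robot.camera_params(name): a dict with "fx", "fy", "cx", "cy" (pixels), "R" (3x3) and "t" (3): a world point X has camera coordinates R X + t. Camera axes: x right, y down, z forward; pixel columns grow to the right and rows downward; lengths in mm; the calibration is good to about 2 mm. The wrist camera is an equidistant fisheye: a pixel r from the principal point sees the ray r / f radians off the axis. A picture is of the moment at which its call begins: read the wrist's pose just before it. camera_params takes no time and is no camera call; for the wrist camera it gives the pose at the moment of the call.
- robot.hand_in(): hands the job in; it is judged then, once.
The state is a dict: "time": time; "joints": joint angles; "joint_velocities": joint speeds; "tau": joint torques, N m; "tcp_pos": TCP position; "eef_rot": TCP orientation; "contact_force": force on the tool from outside, world axes, zero at the start; "wrist_torque": the same for the moment, N m; "opening": finger opening in mm; "grip_force": force on a finger pad.
Only numpy, scipy, OpenCV 4.12 (cv2) and the standard library are available. Lean on these libraries where they do the work, as an engineer would, in place of code of your own. Each camera call takes 0.05 s, during which the arm holds its last target. There are 200 camera calls.

### The job

Close the soldering pallet that holds the circuit board: pick up the longer of the two loose top plates by its handle and, keeping it level, lower it over the pallet's two guide pins until it is fully home, holding it all the way down before you let go. Leave the shorter top plate, which does not fit, where it lies.

Things in the scene. Friction and masses are not known exactly. Their poses are not given: they have to be found in the camera images.
- pallet: Pallet, fixed: dark base 96 x 176 x 12 mm (x, y, z) with a green circuit board in the middle (top of its parts z = 30 mm). Two guide pins at x = 0, y = +62 and -62 mm, 12 mm thick, from z = 62 tapering to a 4 mm nose at z = 86 mm. Each stands on a 30 mm wide round shoulder, top at z = 34 mm, on which a plate that is fully home rests. Origin: centre of the underside, on the bench; z up.
- top_long: Longer top plate, loose, 0.35 kg, bare aluminium 90 x 158 x 8 mm (x, y, z), lying flat. Two 20 mm through holes at x = 0, y = +62 and -62 mm; fits the pins either way round. Black bridge handle in the middle: bar along y, 72 mm long, 18 mm wide in x (grip it here), from z = 30 to 48 mm, on two end legs. Origin: centre of the underside; z up. Home: origin 34 mm above the pallet's.
- top_short: Shorter top plate, loose, not to be moved: same make, 90 x 112 x 8 mm (x, y, z), holes only 78 mm apart, handle bar 56 mm long. Origin: centre of its underside.

How it is judged (in metres and radians):
On the way:
1. the longer plate has been brought down over both pins to within 10 mm of home while still held in the fingers (horizontal distance between top_long and pallet below 0.012 m and z of top_long in the frame of pallet below 0.044 m and angle between the y axis of top_long and the y axis of pallet, either way round below 0.175 rad and angle between top_long's own z axis and vertical below 0.175 rad and contact force between top_long and the fingers above 0.5 N), for 0.1 s.
At the end, for the whole second after the job is handed in: The longer top plate lies at rest over both guide pins, fully home on the shoulders (height within 4 mm, centre within 12 mm of the pallet's, turned no more than 10 degrees, tilted no more than 4 degrees); the shorter plate is within 30 mm of where it started (horizontal distance between top_long and pallet below 0.012 m and z of top_long in the frame of pallet between 0.03 and 0.038 m and angle between the y axis of top_long and the y axis of pallet, either way round below 0.175 rad and angle between top_long's own z axis and vertical below 0.07 rad and linear speed of top_long below 0.02 m/s and distance of top_short from where it was at the start of the episode below 0.03 m); the robot touches nothing.
It fails at once if the longer plate is tipped more than 20 degrees from level (angle between top_long's own z axis and vertical above 0.35 rad).
It fails at once if the shorter plate is moved by more than 30 mm (distance of top_short from where it was at the start of the episode above 0.03 m).
It also fails if it takes over 45 s, if anything falls off the work surface, if the arm or the gripper's body presses on something with over 40 N, if the wrist force passes 120 N, or if a joint passes its speed limit or range.

## Working session

There is one attempt and no reset: what is moved stays moved. The work goes in short steps, Python scripts to look and compute and a shell command to move; the robot and the scene stay as the last step left them, time stands still between calls to the robot, and variables do not carry over. Pictures are saved under pics/ and viewed, at most 10 in all, crops included, and the job is handed in when it is done.

```bash
mkdir -p pics; python3 - <<'E'
from workcell import robot
import cv2,numpy as np
for n in("top","scene"):
    im=robot.camera(n); cv2.imwrite(f"pics/{n}0.png",cv2.resize(im[:,:,::-1],(800,600),interpolation=cv2.INTER_CUBIC))
    p=robot.camera_params(n); print(n,{k:np.round(v,3).tolist() for k,v in p.items()})
o=robot.get_obs(); print(o['time'],o['tcp_pos'],o['eef_rot'],o['opening'])
E
```

```text
top {'fx': 446.616, 'fy': 446.616, 'cx': 255.33, 'cy': 192.011, 'R': [[-0.007, -1.0, 0.002], [-0.979, 0.007, -0.202], [0.202, -0.004, -0.979]], 't': [-202.962, 439.491, 798.706]}
scene {'fx': 357.171, 'fy': 357.171, 'cx': 257.207, 'cy': 185.206, 'R': [[0.996, 0.091, -0.022], [0.019, -0.425, -0.905], [-0.091, 0.901, -0.425]], 't': [-431.673, -49.962, 1101.257]}
0.1 [ 165.56888024 -628.00103132  237.93240573] [-3.11403266e+00 -4.03721900e-01  4.86163732e-04] 88.25254486725939
```

View pics/top0.png

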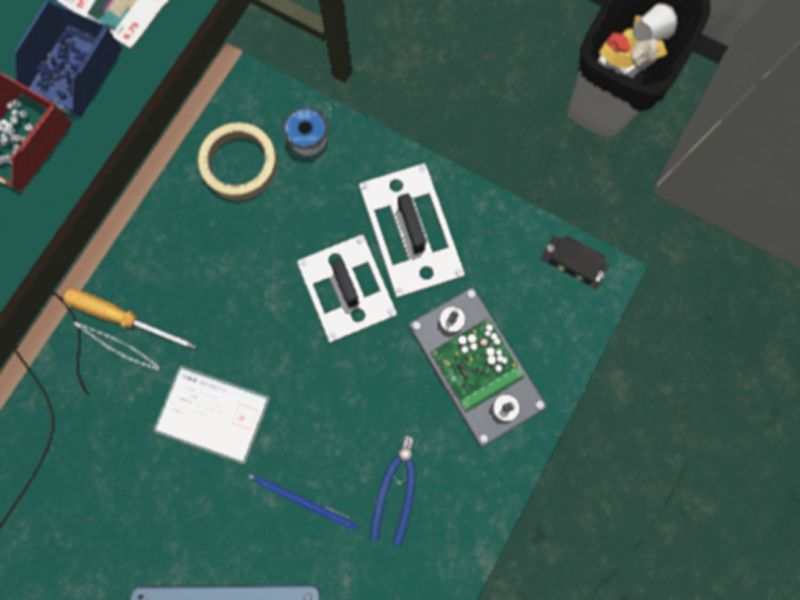

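View pics/scene0.png

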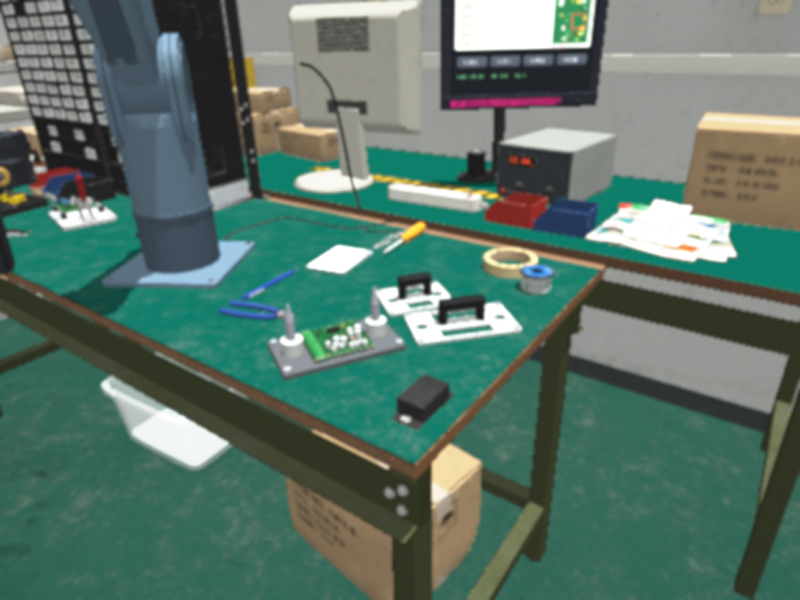

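The top view shows the long plate (holes at about (396,185) and (427,272), handle (410,224)). It also shows the short plate centred near (346,289), and the pallet shoulders at (453,320) and (506,409).

```bash
cat > h.py <<'E'
import numpy as np, cv2
from workcell import robot
from scipy.spatial.transform import Rotation as Ro
def ray(p,uv,fish):
    x=(np.array(uv,float)-[p['cx'],p['cy']])/p['fx']
    if fish:
        r=np.linalg.norm(x,axis=-1,keepdims=True); d=np.concatenate([x/np.maximum(r,1e-9)*np.sin(r),np.cos(r)],-1)
    else: d=np.concatenate([x,np.ones(x.shape[:-1]+(1,))],-1)
    return d@p['R'], -np.array(p['R']).T@p['t']
def w(p,uv,z,fish=False):
    d,c=ray(p,uv,fish); return c+d*((z-c[2])/d[...,2])[...,None]
def delta(pos,yaw_y):
    """rows to put TCP at pos, pointing down with tool y axis along heading yaw_y (mod pi)"""
    o=robot.get_obs(); R0=Ro.from_rotvec(o['eef_rot'])
    best=None
    for a in(yaw_y,yaw_y+np.pi):
        y=np.array([np.cos(a),np.sin(a),0]);z=np.array([0,0,-1.]);x=np.cross(y,z)
        r=(R0.inv()*Ro.from_matrix(np.c_[x,y,z])).as_rotvec()
        if best is None or np.linalg.norm(r)<np.linalg.norm(best): best=r
    s=R0.inv().apply(np.array(pos)-o['tcp_pos'])
    print('shift/800',np.round(s/800,4),'turn/1.5',np.round(best/1.5,4),'j7',o['joints'][6].round(2))
E
python3 - <<'E'
from h import *
p=robot.camera_params("top"); k=512/800
f=lambda pts,z: w(p,(np.array(pts)+.5)*k-.5,z)
L=f([(360,184),(427,164),(464,273),(398,296)],8);print(L.round(0),L.mean(0))
H=f([(396,185),(427,272)],8);print(H.round(1),H.mean(0),np.linalg.norm(H[0]-H[1]),np.degrees(np.arctan2(*(H[0]-H[1])[1::-1])))
S=f([(453,320),(506,409)],34);print(S.round(1),S.mean(0),np.linalg.norm(S[0]-S[1]),np.degrees(np.arctan2(*(S[0]-S[1])[1::-1])))
P=f([(410,325),(473,289),(546,405),(483,446)],12);print(P.round(0),P.mean(0))
s=f([(298,260),(362,236),(396,315),(331,341)],8);print(s.round(0),s.mean(0))
R=Ro.from_rotvec(robot.get_obs()['eef_rot']).as_matrix();print(R.round(2))
hd=H[0]-H[1]; a=np.arctan2(hd[1],hd[0])
c=(H.mean(0)+L.mean(0))/2
delta([c[0],c[1],200],a+np.pi/2)
E
```

```text
[[ 601. -156.    8.]
 [ 629. -244.    8.]
 [ 481. -289.    8.]
 [ 451. -205.    8.]] [ 540.52161895 -223.34805172    8.        ]
[[ 599.7 -203.     8. ]
 [ 482.3 -241.8    8. ]] [ 541.01938216 -222.38174417    8.        ] 123.66226199654068 18.27241560838336
[[ 415.4 -271.4   34. ]
 [ 307.7 -331.9   34. ]] [ 361.56208671 -301.62723815   34.        ] 123.54502544626293 29.33010282696478
[[ 413. -219.   12.]
 [ 459. -299.   12.]
 [ 313. -384.   12.]
 [ 265. -306.   12.]] [ 362.55877542 -302.19381087   12.        ]
[[ 499.  -77.    8.]
 [ 531. -159.    8.]
 [ 427. -202.    8.]
 [ 394. -121.    8.]] [ 462.76742749 -139.60264916    8.        ]
[[ 0.97  0.26 -0.  ]
 [ 0.26 -0.97  0.  ]
 [-0.   -0.   -1.  ]]
shift/800 [ 0.5826 -0.37    0.0479] turn/1.5 [-0.001   0.     -0.0407] j7 -0.07
```

```bash
python3 -m crank '[{"x":0.583,"y":-0.37,"z":0.048,"wz":-0.041},{"x":0.583,"y":-0.37,"z":0.048,"wz":-0.041},{"x":0.583,"y":-0.37,"z":0.048,"wz":-0.041},{"x":0.583,"y":-0.37,"z":0.048,"wz":-0.041},{"x":0.583,"y":-0.37,"z":0.048,"wz":-0.041},{"x":0.583,"y":-0.37,"z":0.048,"wz":-0.041},{"x":0.583,"y":-0.37,"z":0.048,"wz":-0.041},{"x":0.583,"y":-0.37,"z":0.048,"wz":-0.041}]' 1
```

```text
validation failed for argument at $[0]...
```

```bash
python3 -m crank '[{"x":0.583,"y":-0.37,"z":0.048,"wx":0,"wy":0,"wz":-0.041},{"x":0.583,"y":-0.37,"z":0.048,"wx":0,"wy":0,"wz":-0.041},{"x":0.583,"y":-0.37,"z":0.048,"wx":0,"wy":0,"wz":-0.041},{"x":0.583,"y":-0.37,"z":0.048,"wx":0,"wy":0,"wz":-0.041},{"x":0.583,"y":-0.37,"z":0.048,"wx":0,"wy":0,"wz":-0.041},{"x":0.583,"y":-0.37,"z":0.048,"wx":0,"wy":0,"wz":-0.041},{"x":0.583,"y":-0.37,"z":0.048,"wx":0,"wy":0,"wz":-0.041},{"x":0.583,"y":-0.37,"z":0.048,"wx":0,"wy":0,"wz":-0.041}]' 1
```

```text
time: 1.1
tcp_pos: [505.7, -261.1, 203.7]
eef_rot: [3.102, 0.499, -0.001]
contact_force: [-0.0, -0.8, -0.1]
opening: 88.3
grip_force: 0.0
```

```bash
python3 -c "
from h import *
delta([541,-222.6,200],np.radians(108.3))"
```

```text
shift/800 [ 0.057  -0.0319  0.0046] turn/1.5 [-0.      0.0002 -0.0002] j7 -0.93
```

```bash
python3 -m crank '[{"x":0,"y":0,"z":0,"wx":0,"wy":0,"wz":0},{"x":0,"y":0,"z":0,"wx":0,"wy":0,"wz":0}]' 1; python3 - <<'E'
from h import *
delta([541,-222.6,200],np.radians(108.3))
np.set_printoptions(suppress=True)
p=robot.camera_params("wrist");print({k:np.round(v,2).tolist() for k,v in p.items()})
im=robot.camera("wrist");cv2.imwrite("pics/w1.png",cv2.resize(im[:,:,::-1],(800,600),interpolation=cv2.INTER_CUBIC))
import pickle;pickle.dump(p,open("w1.pkl","wb"))
E
```

```text
time: 1.35
tcp_pos: [504.1, -263.2, 203.6]
eef_rot: [3.102, 0.499, -0.002]
contact_force: [-0.5, -0.2, 0.0]
opening: 88.3
grip_force: 0.0
shift/800 [ 0.0597 -0.0336  0.0045] turn/1.5 [-0.0001  0.0009 -0.0001] j7 -0.92
{'fx': 297.32, 'fy': 297.32, 'cx': 254.45, 'cy': 189.24, 'R': [[0.31, -0.95, -0.0], [-0.9, -0.3, 0.3], [-0.29, -0.1, -0.95]], 't': [-409.14, 347.04, 476.71]}
```

View pics/w1.png

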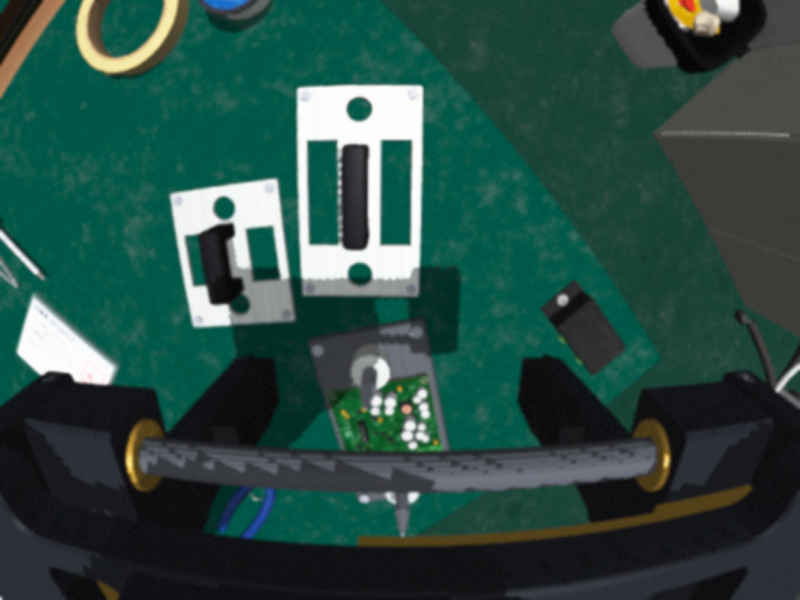

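The wrist view shows the long plate's holes at (359,108) and (360,273), and its handle at x≈355 spanning y 144–250. The near pallet shoulder is at (371,370) and the far one is hidden.

```bash
python3 - <<'E'
from h import *
import pickle;p=pickle.load(open("w1.pkl","rb")); k=512/800
f=lambda pts,z: w(p,(np.array(pts)+.5)*k-.5,z,True)
H=f([(359.5,108.5),(360,273)],8);d=H[0]-H[1];print(H.round(1),H.mean(0),np.linalg.norm(d),np.degrees(np.arctan2(d[1],d[0])))
h=f([(356,144),(355,250)],48);d=h[0]-h[1];print(h.round(1),h.mean(0),np.linalg.norm(d),np.degrees(np.arctan2(d[1],d[0])))
L=f([(297,87),(423,86),(419,297),(303,295)],8);print(L.mean(0))
print(f([(371,370)],34))
E
```

```text
[[ 602.4 -202.5    8. ]
 [ 485.1 -240.1    8. ]] [ 543.72202181 -221.27003144    8.        ] 123.19832284048657 17.755221968841926
[[ 577.  -211.8   48. ]
 [ 510.2 -232.1   48. ]] [ 543.62356891 -221.96174696   48.        ] 69.84645914940602 16.919303214247048
[ 543.22234237 -221.34478181    8.        ]
[[ 422.28925265 -269.75279792   34.        ]]
```

```bash
python3 -m crank '[{"x":0.0617,"y":-0.0335,"z":0.03,"wx":0,"wy":0,"wz":0},{"x":0.0617,"y":-0.0335,"z":0.08,"wx":0,"wy":0,"wz":0},{"x":0.0617,"y":-0.0335,"z":0.12,"wx":0,"wy":0,"wz":0},{"x":0.0617,"y":-0.0335,"z":0.15,"wx":0,"wy":0,"wz":0},{"x":0.0617,"y":-0.0335,"z":0.15,"wx":0,"wy":0,"wz":0}]' 1; python3 -c "
from h import *
delta([542.5,-222,20],np.radians(108))"
```

```text
time: 2.02
tcp_pos: [540.8, -223.2, 82.5]
eef_rot: [-3.101, -0.495, 0.006]
contact_force: [-0.1, -0.2, 1.2]
opening: 88.2
grip_force: 0.0
shift/800 [ 0.0028 -0.0007  0.0781] turn/1.5 [-0.0011  0.0025  0.0016] j7 -1.05
```

```bash
python3 -m crank '[{"x":0.002,"y":-0.0005,"z":0.03,"wx":0,"wy":0,"wz":0},{"x":0.002,"y":-0.0005,"z":0.06,"wx":0,"wy":0,"wz":0},{"x":0.002,"y":-0.0005,"z":0.078,"wx":0,"wy":0,"wz":0},{"x":0.002,"y":-0.0005,"z":0.078,"wx":0,"wy":0,"wz":0}]' 1 && python3 -m crank '[{"x":0,"y":0,"z":0,"wx":0,"wy":0,"wz":0},{"x":0,"y":0,"z":0,"wx":0,"wy":0,"wz":0},{"x":0,"y":0,"z":0,"wx":0,"wy":0,"wz":0},{"x":0,"y":0,"z":0,"wx":0,"wy":0,"wz":0},{"x":0,"y":0,"z":0,"wx":0,"wy":0,"wz":0},{"x":0,"y":0,"z":0,"wx":0,"wy":0,"wz":0},{"x":0,"y":0,"z":0,"wx":0,"wy":0,"wz":0},{"x":0,"y":0,"z":0,"wx":0,"wy":0,"wz":0}]' 0
```

```text
time: 2.52
tcp_pos: [544.2, -221.4, 21.6]
eef_rot: [-3.102, -0.498, 0.001]
contact_force: [-0.1, -1.0, -0.4]
opening: 87.9
grip_force: 0.0
time: 3.52
tcp_pos: [544.5, -220.6, 21.6]
eef_rot: [-3.101, -0.499, 0.001]
contact_force: [-0.8, 0.9, 0.2]
opening: 17.2
grip_force: 30.0
```

```bash
python3 -m crank '[{"x":0,"y":0,"z":-0.03,"wx":0,"wy":0,"wz":0},{"x":0,"y":0,"z":-0.07,"wx":0,"wy":0,"wz":0},{"x":0,"y":0,"z":-0.11,"wx":0,"wy":0,"wz":0},{"x":0,"y":0,"z":-0.15,"wx":0,"wy":0,"wz":0},{"x":0,"y":0,"z":-0.18,"wx":0,"wy":0,"wz":0},{"x":0,"y":0,"z":-0.19,"wx":0,"wy":0,"wz":0},{"x":0,"y":0,"z":-0.19,"wx":0,"wy":0,"wz":0}]' 0; python3 -c "
from h import *
delta([362,-302,172],np.radians(119.3))"
```

```text
time: 4.4
tcp_pos: [544.2, -220.8, 173.1]
eef_rot: [-3.101, -0.499, 0.001]
contact_force: [-0.5, -0.0, -4.7]
opening: 17.8
grip_force: 30.0
shift/800 [-0.2481  0.0248  0.0015] turn/1.5 [-0.0002  0.0004 -0.1281] j7 -1.03
```

```bash
python3 -m crank '[{"x":-0.03,"y":0.003,"z":0,"wx":0,"wy":0,"wz":-0.016},{"x":-0.07,"y":0.007,"z":0,"wx":0,"wy":0,"wz":-0.036},{"x":-0.115,"y":0.0115,"z":0,"wx":0,"wy":0,"wz":-0.06},{"x":-0.16,"y":0.016,"z":0,"wx":0,"wy":0,"wz":-0.083},{"x":-0.2,"y":0.02,"z":0,"wx":0,"wy":0,"wz":-0.103},{"x":-0.23,"y":0.023,"z":0,"wx":0,"wy":0,"wz":-0.119},{"x":-0.248,"y":0.025,"z":0,"wx":0,"wy":0,"wz":-0.128},{"x":-0.248,"y":0.025,"z":0,"wx":0,"wy":0,"wz":-0.128}]' 0; python3 -m crank '[{"x":0,"y":0,"z":0,"wx":0,"wy":0,"wz":0},{"x":0,"y":0,"z":0,"wx":0,"wy":0,"wz":0}]' 0;python3 - <<'E'
from h import *
import pickle
delta([362,-302,172],np.radians(119.3))
for n in("wrist","scene","top"):
    p=robot.camera_params(n); im=robot.camera(n);cv2.imwrite(f"pics/{n}2r.png",im[:,:,::-1]);pickle.dump(p,open(n+"2.pkl","wb"))
    cv2.imwrite(f"pics/{n}2.png",cv2.resize(im[:,:,::-1],(800,600),interpolation=cv2.INTER_CUBIC))
E
```

```text
time: 5.4
tcp_pos: [360.9, -302.2, 172.5]
eef_rot: [-3.039, -0.791, 0.003]
contact_force: [0.4, 1.1, -4.3]
opening: 17.4
grip_force: 30.0
time: 5.65
tcp_pos: [363.3, -301.6, 173.4]
eef_rot: [-3.039, -0.796, -0.0]
contact_force: [-0.8, -0.4, -4.0]
opening: 17.8
grip_force: 30.0
shift/800 [-0.0017 -0.0003  0.0018] turn/1.5 [-0.0002 -0.0002  0.0008] j7 -0.55
```

View pics/wrist2.png

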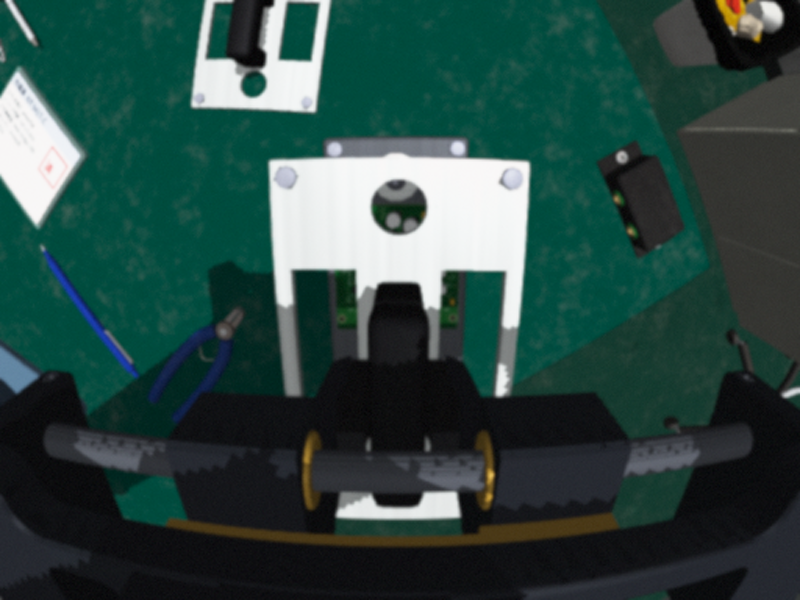

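View pics/scene2.png

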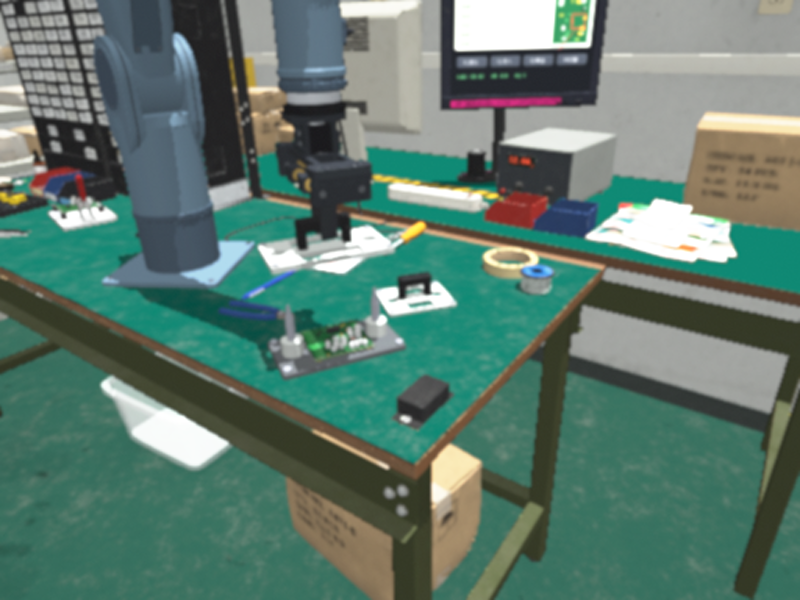

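The scene view shows the plate level and clear above the pins. The wrist view shows the plate's front hole at (399,207), with the pallet's front screws at (334,149) and (458,149) and the shoulder edge behind.

```bash
python3 - <<'E'
from h import *
import pickle; k=512/800
p=pickle.load(open("wrist2.pkl","rb"))
f=lambda pts,z: w(p,(np.array(pts)+.5)*k-.5,z,True)
print('hole',f([(399,207)],160)); c=f([(271,161),(529,162)],160);print('plate front corners',c,np.linalg.norm(c[0]-c[1]))
s=f([(334,149),(458,149)],13);print('screws',s,np.linalg.norm(s[0]-s[1]),s.mean(0))
# enlarged crops: initial top pallet from raw not saved; use the wrist crop + top crop
a=cv2.imread("pics/wrist2r.png")[75:165,190:320];b=cv2.imread("pics/scene2r.png")[170:245,165:265]
a=cv2.resize(a,(780,540)[::1],interpolation=cv2.INTER_CUBIC);cv2.imwrite("pics/c1.png",a)
b=cv2.resize(b,(800,600),interpolation=cv2.INTER_CUBIC);cv2.imwrite("pics/c2.png",b)
E
```

```text
hole [[ 416.74390508 -273.11891259  160.        ]]
plate front corners [[ 409.82565799 -226.20627286  160.        ]
 [ 453.42510111 -304.16545727  160.        ]] 89.3227063728161
screws [[ 415.32178242 -225.65957152   13.        ]
 [ 454.91444057 -296.09698804   13.        ]] 80.80227859400794 [ 435.11811149 -260.87827978   13.        ]
```

View pics/c1.png

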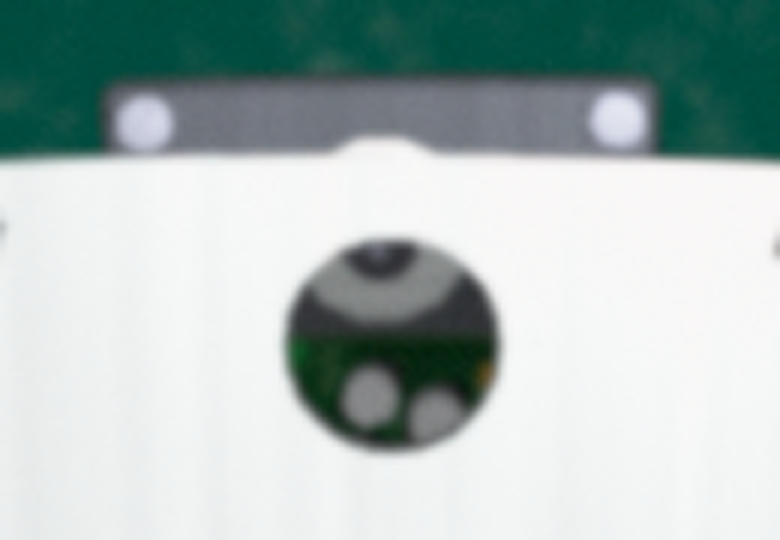

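View pics/c2.png

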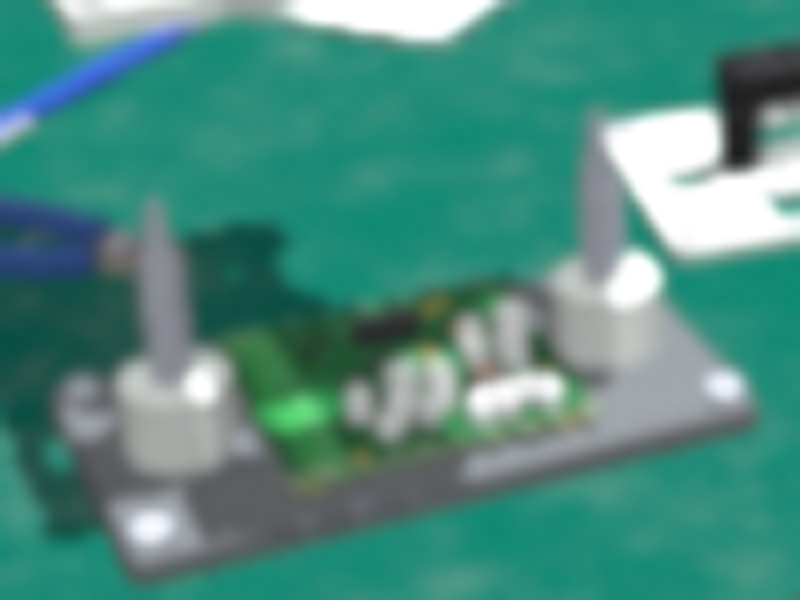

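The crop shows the shoulder's far edge at (385,136), its near edge at (383,322) and the pin nose near (380,250). The scene crop shows the pin noses at (153,205) and (597,108).

```bash
python3 - <<'E'
from h import *
import pickle
p=pickle.load(open("wrist2.pkl","rb"));q=pickle.load(open("scene2.pkl","rb"))
C=-p['R'].T@p['t'];print('cam',C)
f=lambda pts,z: w(p,(np.array(pts,float)+.5)/6-.5+[190,75],z,True)
g=lambda pts,z: w(q,(np.array(pts,float)+.5)/8-.5+[165,170],z)
hd=np.radians(29.3);u=np.array([np.cos(hd),np.sin(hd),0]);v=np.array([-u[1],u[0],0]);o=np.array([362,-302,0])
def rel(n,X):
    for x in np.atleast_2d(X): print(n,x.round(1),'along %.1f across %.1f'%((x-o)@u,(x-o)@v))
rel('hole',f([(391,344)],160))
rel('shoulder far',f([(385,136)],34));rel('sh near z34',f([(383,322)],34));rel('nose',f([(380,250)],86))
e=f([(106,82),(657,80)],12);rel('pallet front corners',e);d=e[0]-e[1];print(np.degrees(np.arctan2(-d[0],d[1])))
N=g([(153,203),(597,106)],86);rel('scene noses',N);d=N[1]-N[0];print(N.mean(0),np.linalg.norm(d),np.degrees(np.arctan2(d[1],d[0])))
t=robot.get_obs();rel('tcp',t['tcp_pos'])
E
```

```text
cam [ 432.52020958 -263.82377647  319.07013726]
hole [ 416.8 -272.8  160. ] along 62.1 across -1.4
shoulder far [ 433.  -262.7   34. ] along 81.1 across -0.5
sh near z34 [ 406.8 -277.1   34. ] along 51.3 across -0.2
nose [ 419.6 -269.7   86. ] along 66.0 across 0.0
pallet front corners [ 418.6 -216.3   12. ] along 91.3 across 47.1
pallet front corners [ 464.8 -297.9   12. ] along 91.7 across -46.7
29.544143834614058
scene noses [ 313.7 -333.6   86. ] along -57.6 across -3.9
scene noses [ 420.2 -269.3   86. ] along 66.7 across 0.0
[ 366.92319249 -301.47283619   86.        ] 124.41832512830477 31.104836033586402
tcp [ 363.  -301.8  173.6] along 0.9 across -0.3
```

```bash
python3 -m crank '[{"x":0.0043,"y":-0.0014,"z":0.02,"wx":0,"wy":0,"wz":0},{"x":0.0043,"y":-0.0014,"z":0.045,"wx":0,"wy":0,"wz":0},{"x":0.0043,"y":-0.0014,"z":0.065,"wx":0,"wy":0,"wz":0},{"x":0.0043,"y":-0.0014,"z":0.075,"wx":0,"wy":0,"wz":0},{"x":0.0043,"y":-0.0014,"z":0.075,"wx":0,"wy":0,"wz":0},{"x":0.0043,"y":-0.0014,"z":0.075,"wx":0,"wy":0,"wz":0}]' 0;python3 - <<'E'
from h import *
import pickle
p=robot.camera_params("wrist"); im=robot.camera("wrist");pickle.dump(p,open("wrist3.pkl","wb"));cv2.imwrite("pics/wrist3r.png",im[:,:,::-1])
b=robot.camera("scene")[135:245,150:300];pickle.dump(robot.camera_params("scene"),open("scene3.pkl","wb"))
a=cv2.resize(im[70:170,190:320,::-1],(520,400),interpolation=cv2.INTER_CUBIC)
b=cv2.resize(b[:,:,::-1],(600,440),interpolation=cv2.INTER_CUBIC)
a=cv2.resize(im[75:165,205:305,::-1],(400,360),interpolation=cv2.INTER_CUBIC)
b=cv2.resize(robot.camera("scene")[150:240,160:260,::-1],(400,360),interpolation=cv2.INTER_CUBIC)
cv2.imwrite("pics/c3.png",np.hstack([a,b]))
E
```

```text
time: 6.55
tcp_pos: [365.4, -299.7, 114.0]
eef_rot: [3.039, 0.794, 0.001]
contact_force: [0.1, 0.7, -3.6]
opening: 17.5
grip_force: 30.0
```

View pics/c3.png

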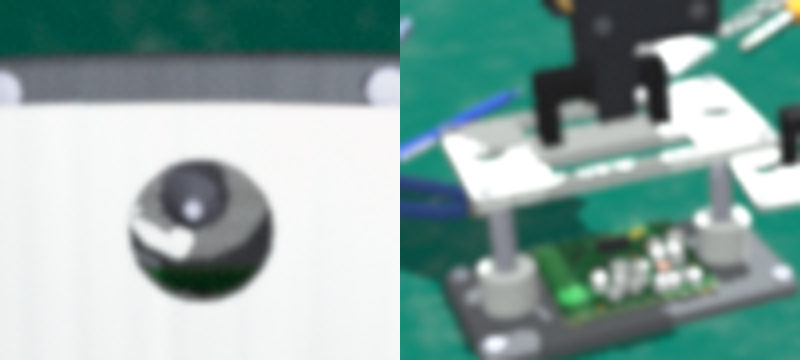

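The nose shows inside the front hole at (193,208), with the hole centred at (201,229). In the scene crop both pins line up under the holes.

```bash
python3 - <<'E'
from h import *
import pickle
p=pickle.load(open("wrist3.pkl","rb"))
f=lambda pt,z: w(p,(np.array([pt],float)+.5)/4-.5+[205,75],z,True)[0]
hd=np.radians(29.4);u=np.array([np.cos(hd),np.sin(hd),0]);v=np.array([-u[1],u[0],0])
o=np.array([362,-302,0]);
for n,pt,z in(('hole',(201,229),100.4),('hole edges',(201,158),100.4),('',(201,300),100.4),('',(129,229),100.4),('',(273,229),100.4),('nose',(193,208),86),('pinbase top',(195,163),62)):
    X=f(pt,z);print(n,X.round(1),((X-o)@u).round(1),((X-o)@v).round(1))
E
```

```text
hole [ 419.  -271.1  100.4] 64.8 -1.1
hole edges [ 427.3 -266.4  100.4] 74.4 -1.1
 [ 410.5 -275.9  100.4] 55.1 -1.1
 [ 414.3 -262.7  100.4] 64.8 8.6
 [ 423.7 -279.5  100.4] 64.8 -10.7
nose [ 419.7 -269.4   86. ] 66.3 0.0
pinbase top [ 424.4 -267.1   62. ] 71.5 -0.2
```

```bash
python3 -m crank '[{"x":0.0016,"y":-0.0013,"z":0,"wx":0,"wy":0,"wz":0},{"x":0.0016,"y":-0.0013,"z":0.01,"wx":0,"wy":0,"wz":0},{"x":0.0016,"y":-0.0013,"z":0.02,"wx":0,"wy":0,"wz":0},{"x":0.0016,"y":-0.0013,"z":0.03,"wx":0,"wy":0,"wz":0},{"x":0.0016,"y":-0.0013,"z":0.04,"wx":0,"wy":0,"wz":0},{"x":0.0016,"y":-0.0013,"z":0.04,"wx":0,"wy":0,"wz":0}]' 0; python3 -c "
from h import *
print(robot.get_obs()['wrist_torque'])"
```

```text
time: 7.45
tcp_pos: [365.1, -297.6, 80.9]
eef_rot: [-3.038, -0.794, 0.002]
contact_force: [0.3, 0.1, -3.4]
opening: 17.5
grip_force: 30.0
[-0.00763213  0.00278546 -0.03261403]
```

```bash
python3 -m crank '[{"x":0,"y":0,"z":0.01,"wx":0,"wy":0,"wz":0},{"x":0,"y":0,"z":0.018,"wx":0,"wy":0,"wz":0},{"x":0,"y":0,"z":0.025,"wx":0,"wy":0,"wz":0},{"x":0,"y":0,"z":0.029,"wx":0,"wy":0,"wz":0},{"x":0,"y":0,"z":0.0315,"wx":0,"wy":0,"wz":0},{"x":0,"y":0,"z":0.0315,"wx":0,"wy":0,"wz":0},{"x":0,"y":0,"z":0.0315,"wx":0,"wy":0,"wz":0}]' 0
```

```text
time: 8.32
tcp_pos: [365.7, -298.0, 56.6]
eef_rot: [3.039, 0.794, 0.0]
contact_force: [1.1, 1.1, -4.2]
opening: 17.4
grip_force: 30.0
```

Not resting yet, so I'll ease down until the force shows contact.

```bash
python3 -m crank '[{"x":0,"y":0,"z":0.001,"wx":0,"wy":0,"wz":0},{"x":0,"y":0,"z":0.0018,"wx":0,"wy":0,"wz":0},{"x":0,"y":0,"z":0.0018,"wx":0,"wy":0,"wz":0}]' 0
```

```text
time: 8.7
tcp_pos: [365.8, -298.1, 55.5]
eef_rot: [3.039, 0.794, 0.0]
contact_force: [-2.3, 0.7, 4.3]
opening: 17.6
grip_force: 30.0
```

Contact: the plate's weight is now carried by the shoulders (+8 N). I'll release and retreat.

```bash
python3 -m crank '[{"x":0,"y":0,"z":0,"wx":0,"wy":0,"wz":0},{"x":0,"y":0,"z":0,"wx":0,"wy":0,"wz":0},{"x":0,"y":0,"z":0,"wx":0,"wy":0,"wz":0},{"x":0,"y":0,"z":0,"wx":0,"wy":0,"wz":0},{"x":0,"y":0,"z":0,"wx":0,"wy":0,"wz":0},{"x":0,"y":0,"z":0,"wx":0,"wy":0,"wz":0}]' 1; python3 -m crank '[{"x":0,"y":0,"z":-0.02,"wx":0,"wy":0,"wz":0},{"x":0,"y":0,"z":-0.06,"wx":0,"wy":0,"wz":0},{"x":0,"y":0,"z":-0.1,"wx":0,"wy":0,"wz":0},{"x":0,"y":0,"z":-0.15,"wx":0,"wy":0,"wz":0},{"x":0,"y":0,"z":-0.15,"wx":0,"wy":0,"wz":0},{"x":0,"y":0,"z":-0.15,"wx":0,"wy":0,"wz":0}]' 1; python3 - <<'E'
from h import *
im=robot.camera("wrist");b=robot.camera("scene")[150:240,160:260,::-1]
cv2.imwrite("pics/c4.png",np.hstack([cv2.resize(im[:,:,::-1],(400,300)),cv2.resize(b,(400,300),interpolation=cv2.INTER_CUBIC)]))
E
```

```text
time: 9.45
tcp_pos: [365.6, -297.9, 55.0]
eef_rot: [-3.039, -0.794, 0.0]
contact_force: [0.8, 0.3, -1.2]
opening: 75.4
grip_force: 0.0
time: 10.2
tcp_pos: [365.3, -297.9, 175.2]
eef_rot: [3.039, 0.794, 0.0]
contact_force: [0.0, 0.2, -0.2]
opening: 88.3
grip_force: 0.0
```

View pics/c4.png

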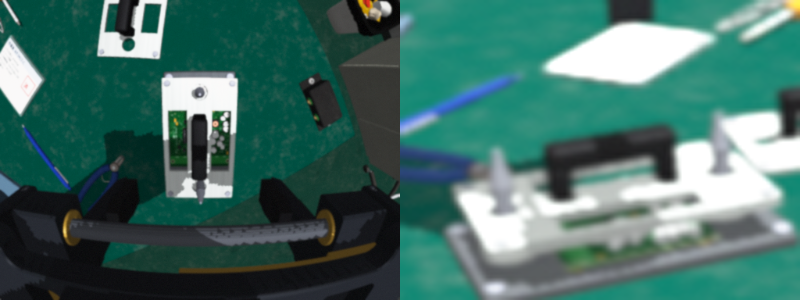

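The plate lies level on both shoulders with both pins through its holes, the gripper is clear, and the short plate is where it was.

```bash
python3 -c "
from workcell import robot
print(robot.hand_in())"
```

```text
the job is handed in; nothing more can be done
None
```

The longer plate is on the pallet, held until it rested on both shoulders with the pins through its holes, then released; the shorter plate was not touched, and the job was handed in at about 10 s (no verdict was returned).

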